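# Level the drying shelf and hold the spirit level down

### The arm

A 6-joint arm with a two-finger parallel gripper is mounted at the origin on the work surface. World frame = base frame: x ahead of the robot, y to its left, z up, the work surface at z = 0. Lengths are in m, angles in rad, forces in N, time in s.
With the tool pointing down it reaches from about 0.15 to 0.775 m from the base axis. Payload 6.1 kg.
Tool frame: the origin (TCP) lies at the very end of the fingers, on their centre line; the grasp point (between the pads) lies 19 mm behind it (bot.grip_point_offset is the distance from the TCP to the grasp point, in m); z points along the fingers, y is the direction in which the jaws open and shut (so a half turn about z gives the same grasp; the last joint's range is limited). The gripper opens to 85 mm and grips with 20 to 120 N. Pads are 22 mm wide; open, the fingers measure 114 mm over their backs; the gripper's body (76 mm by 85 mm) begins 54 mm behind the grasp point. The pads swing forward as they close: fully open they stand 13 mm farther back than shut.
Start: joints at [1.346, 0.126, -0.04, 1.405, 0, 1.571], TCP at [0.117, 0.512, 0.231] pointing down, gripper open.
Joint ranges: [-2.72, 2.72], [-0.95, 1.95], [-1.27, 1.35], [-1.78, 2.02], [-1.46, 1.47], [-3.14, 3.14]. Speed limits (rad/s): [2.39, 2.39, 3.01, 3.14, 3.14, 3.14].

### API

Orientations are given as [roll, pitch, yaw] about the fixed x, y, z axes, in that order (R = Rz(yaw) Ry(pitch) Rx(roll)).
In Python, from plant import monitor, imaging, ticket, bot gives the robot as it stands. The module is installed in compiled form; this text tells all that it offers.
- The arm moves only by the tool step_arm, never from a script. Its arguments are lists of equal length, an entry for each row: "claw": the gripper command: -1 is fully open, 1 is shut, values between are in proportion; "offset": the shift along the tool's x, y, z in m, a list of three; "twist": the turn about the tool's z in rad. In form: {"claw": [claw, ...], "offset": [[dx, dy, dz], ...], "twist": [twist, ...]}. A call has 1 to 8 rows; each row shifts and turns the commanded pose from where the row before left it, along the tool's axes as they then stand; what a row does not reach is not made up. A row lasts 1/12 s, in which the tool goes at most 41.7 mm and 7.16 degrees, less where a joint would pass 70% of its speed; a pose out of reach is approached as far as the arm can. A call is refused whole if a number of a shift passes 0.0417 or a number of a turn 0.125, either way. A call with a gripper value outside its range is refused whole. The fingers move at their own pace and stop on an object; "grip_force" is the grip in N (left out, the last holds). Time passes only in rows, so rows that do not move let the fingers close. It gives the time, the measured TCP pose, the force and the opening at its end, in the units of the state.
- monitor.get_state(): the state, without advancing time (a new reading comes with each control period).
- imaging.get_image(name): name is "scene" or "top" or "wrist"; returns a dict with "pixels" (400x640x3 uint8, red, green, blue), "K" (3x3 intrinsics, pixels), "k1" (the pictures are not rectified: a ray, as slopes to the right and down, at radius r is drawn at 1 + k1 r^2 times it, then the intrinsics apply), "cam_to_world" (4x4, takes a point from camera to world coordinates); the wrist camera has in their place "T_tool_cam" (4x4, takes a point from camera to tool coordinates, whose origin is the TCP and whose axes are the flange's). Camera axes: x right, y up, looking along -z (the intrinsics and any distortion apply to the point x, -y, -z); pixel columns grow to the right and rows downward; lengths in m; the calibration is good to about 2 mm. A picture is of the moment at which its call begins: read the wrist's pose just before it. There is no depth.
- ticket.sign_off(): hands the job in, once; it reports no verdict.
The state is a dict: "clock": time; "joint_positions": joint angles; "qvel": joint speeds; "tau": joint torques, N m; "ee_pos": TCP position; "tool_rot": TCP orientation; "ft_force": force on the tool from outside, world axes, zero at the start; "ft_torque": the same for the moment, N m; "finger_gap": finger opening in m.
Only numpy, scipy, OpenCV 4.12 (cv2) and the standard library are available. Lean on these libraries where they do the work, as an engineer would, in place of code of your own. Each camera call takes 0.05 s, during which the arm holds its last target. There are 200 camera calls.

### The job

Lay the spirit level lengthways on the clear part of the sloping drying shelf and let go, then turn the black levelling screw clockwise until the bubble is centred. Then press firmly straight down on the level's top (about 10 N), bubble still centred, and finish while still pressing, without lifting off. Do not drop or slam the level, and leave the head, jar and figure alone.

Things in the scene. Friction and masses are not known exactly. Their poses are not given: they have to be found in the camera images.
- level: Aluminium spirit level: loose bar 140 mm long (x), 24 wide (y), 36 high (z), about 0.25 kg, ends alike. Origin: centre of its underside. A yellow-green vial 66 mm long with a pale 15 mm bubble lies in a slot in the middle of its top, two black lines 8.5 mm either side of the middle. Beyond it both ends have a solid flat top 37 mm long to press on (centres 51 mm from the middle).
- bubble (a joint): Place of the bubble along the level's x in m: 0 centred, + towards the level's +x end, limits +-0.024. It drifts to the higher end, 10.5 mm per degree of slope (0.6 m per rad), settling in 1.5 s. Within 3.5 mm of 0 is centred.
- shelf_spot (a point): Middle of the shelf's clear part, on its top face, about 75 mm above the bench; the level's middle belongs here (within 35 mm). z: shelf normal, up; y: along the shelf towards the screw; x: across. The board is 110 mm wide (x), runs from 90 mm at -y to 175 mm at +y of this point, 14 mm thick. At the start the screw end is low by 1.0 to 2.0 degrees.
- shelf: The plywood shelf board. Origin on the cross pin (along x) about which it rocks, 20 mm below its top face and 25 mm to +y of shelf_spot; axes as there. The wooden stand under it is fixed to the bench.
- screw_grip (a point): Grip point on the levelling screw's axis, 31 mm above the shelf, 140 mm to +y of shelf_spot. Its head is a black bar 46 mm long (x), 14 thick (y), from 15 mm below to 11 mm above this point, on a 10 mm stem. Clockwise from above raises this end: 0.0127 rad of slope, bubble 7.6 mm towards the screw, per rad. Needs 1.4 to 2.8 rad clockwise, about 0.1 N m; stays where left.
- head: Bystander: barrel-shaped skin-coloured wooden nutcracker head, 72 mm across, 70 mm high, loose. Origin: centre of its underside. Leave alone.
- jar: Bystander: paint jar with a white cap, 50 mm across, 60 mm high, loose. Origin: centre of its underside. Leave alone.
- figure: Bystander: small wooden toy soldier, 52 mm across its foot, 112 mm high, loose. Origin: centre of its underside. Leave alone.
Mind the look-alikes: they are no part of the job. Of the things that look like the level, take the one that is farthest to the robot's left at the start.

How it is judged:
By the outcome, as a careful person would: the job done as asked, in the order asked, and still so for the second after the job is handed in, while the arm keeps its last pose, push and grip.
It also fails if it takes over 72 s, if anything falls off the work surface, if the arm or the gripper's body presses on something with over 40 N, if the wrist force passes 120 N, or if a joint passes its speed limit or range.

## Working session

There is one attempt and no reset: what is moved stays moved. The work goes in short steps, Python scripts to look and compute and a tool call to move; the robot and the scene stay as the last step left them, time stands still between calls to the robot, and variables do not carry over. Pictures are saved under pics/ and viewed, about 8 in all and at most 12, crops included, and the job is handed in when it is done.

Besides the shell and the picture viewer there is one more tool, called after "Request:" as name([rows], argument=value, ...), one row to a line, values as JSON. step_arm: Moves the arm, as the interface text tells. Its arguments: {"type":"object","properties":{"claw":{"type":"array","items":{"type":"number"}},"offset":{"type":"array","items":{"type":"array","items":{"type":"number"}}},"twist":{"type":"array","items":{"type":"number"}},"grip_force":{"type":"number"}},"required":["claw","offset","twist"]}

```bash
mkdir -p pics; cat > h.py <<'E'
import numpy as np, cv2
from plant import monitor, imaging, ticket, bot
def R(r):
    from scipy.spatial.transform import Rotation as Q
    return Q.from_euler('xyz',r).as_matrix()
def grab(n,name):
    s=monitor.get_state(); im=imaging.get_image(n)
    if 'cam_to_world' not in im:
        T=np.eye(4);T[:3,:3]=R(s['tool_rot']) if np.shape(s['tool_rot'])==(3,) else np.array(s['tool_rot']);T[:3,3]=s['ee_pos']
        im['cam_to_world']=T@im['T_tool_cam']
    cv2.imwrite(f'pics/{name}.png',im['pixels'][:,:,::-1])
    np.savez(f'pics/{name}.npz',**{k:im[k] for k in('pixels','K','k1','cam_to_world')})
    return im
def load(name): return dict(np.load(f'pics/{name}.npz'))
def ray(im,uv):
    K=im['K'];uv=np.atleast_2d(uv).astype(float)
    p=cv2.undistortPoints(uv[:,None],K,np.array([float(im['k1']),0,0,0]))[:,0]
    C=im['cam_to_world'];d=np.c_[p[:,0],-p[:,1],-np.ones(len(p))]@C[:3,:3].T
    return C[:3,3],d
def onz(im,uv,z):
    o,d=ray(im,uv); return o+d*((z-o[2])/d[:,2])[:,None]
def tri(a,ua,b,ub):
    o1,d1=ray(a,ua);o2,d2=ray(b,ub);d1=d1[0];d2=d2[0]
    t=np.linalg.lstsq(np.c_[d1,-d2],o2-o1,rcond=None)[0];p,q=o1+t[0]*d1,o2+t[1]*d2
    return (p+q)/2,np.linalg.norm(p-q)
def proj(im,P):
    C=im['cam_to_world'];c=(np.atleast_2d(P)-C[:3,3])@C[:3,:3]
    x=c[:,0]/-c[:,2];y=-c[:,1]/-c[:,2];f=1+float(im['k1'])*(x*x+y*y)
    K=im['K'];return np.c_[K[0,0]*x*f+K[0,2],K[1,1]*y*f+K[1,2]]
E
python3 - <<'E'
from h import *
for n in('top','scene'):
    im=grab(n,n+'0');print(n,im['cam_to_world'].round(3).tolist(),im['K'].tolist(),im['k1'])
print(monitor.get_state(),bot.grip_point_offset)
E
```

```text
top [[0.009, 0.991, -0.134, 0.407], [-1.0, 0.009, 0.002, -0.093], [0.003, 0.134, 0.991, 1.171], [0.0, 0.0, 0.0, 1.0]] [[489.64639634360975, 0.0, 320.7640313495223], [0.0, 489.64639634360975, 202.9995610220835], [0.0, 0.0, 1.0]] -0.00014333110781903917
scene [[0.769, -0.343, 0.539, 1.164], [0.639, 0.386, -0.666, -0.878], [0.02, 0.856, 0.516, 0.721], [0.0, 0.0, 0.0, 1.0]] [[460.5114643991717, 0.0, 328.57613048798936], [0.0, 460.5114643991717, 204.79203422027052], [0.0, 0.0, 1.0]] -0.10185099481774583
{'clock': 0.1, 'joint_positions': array([ 1.34599837e+00,  1.26361846e-01, -4.05250639e-02,  1.40538598e+00,
       -5.64051834e-06,  1.57081891e+00]), 'qvel': array([ 1.79082559e-06, -1.21776705e-03,  2.99092937e-03,  6.88057393e-04,
        7.38538030e-04, -1.17645480e-03]), 'tau': array([-7.31526397e-04, -4.36909533e+01,  3.53604269e+01,  1.38234714e-02,
       -7.58843134e-05,  5.73418049e-06]), 'ee_pos': array([0.11694724, 0.51143237, 0.23057595]), 'tool_rot': array([-3.14011609e+00,  5.67385817e-06,  2.91677212e+00]), 'ft_force': array([-0.56113335,  0.17121919,  0.1378965 ]), 'ft_torque': array([-0.00445923,  0.01730716,  0.03471839]), 'finger_gap': 0.08547173625738776} 0.0187
```

View pics/top0.png

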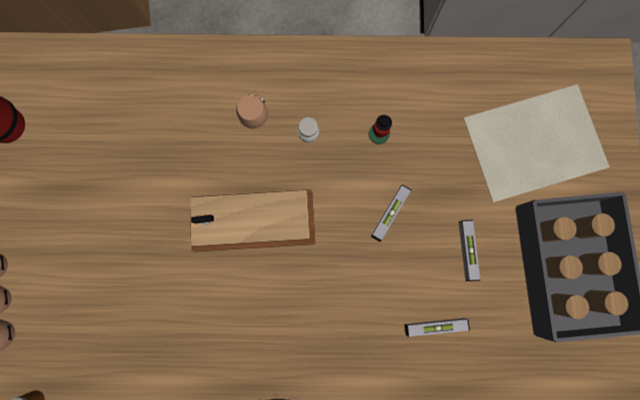

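View pics/scene0.png

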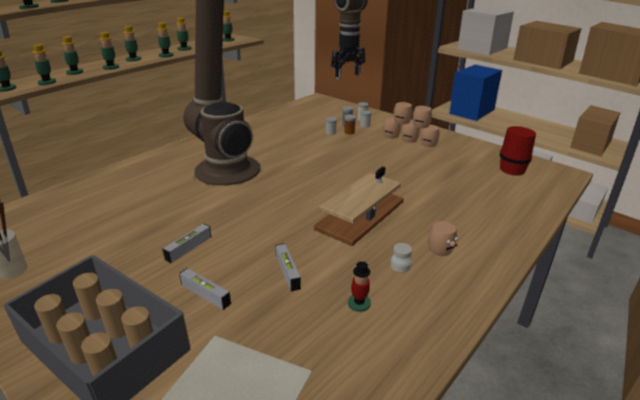

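The top view shows three levels. The leftmost, at (392,213), is the target. The shelf is at about (252,218) with its black screw bar at (203,219), and the head, jar and figure stand above it (rows 110–130).

```bash
python3 - <<'E'
from h import *
t=load('top0');s=load('scene0')
p=t['pixels'];hsv=cv2.cvtColor(p,cv2.COLOR_RGB2HSV)
def comp(m,x0,x1,y0,y1):
    z=np.zeros_like(m);z[y0:y1,x0:x1]=m[y0:y1,x0:x1]
    c=max(cv2.findContours(z,0,2)[0],key=cv2.contourArea);return c
# level: low saturation bright or green vial
m=(((hsv[...,1]<60)&(hsv[...,2]>110))|((hsv[...,0]>28)&(hsv[...,0]<50)&(hsv[...,1]>90))).astype(np.uint8)
m=cv2.morphologyEx(m,cv2.MORPH_CLOSE,np.ones((3,3)))
c=comp(m,365,420,178,248);r=cv2.minAreaRect(c);print('level px',r)
b=onz(t,cv2.boxPoints(r),.036);print('level box',b.round(4).tolist(),b.mean(0).round(4))
g=((hsv[...,0]>28)&(hsv[...,0]<50)&(hsv[...,1]>90)).astype(np.uint8)
c=comp(g,365,420,178,248);r=cv2.minAreaRect(c);print('vial',r,onz(t,[r[0]],.036).round(4))
# screw
k=(hsv[...,2]<50).astype(np.uint8);c=comp(k,185,220,205,230);r=cv2.minAreaRect(c);print('screw',r)
b=onz(t,cv2.boxPoints(r),.112);print(b.round(4).tolist(),b.mean(0).round(4))
# crop for shelf corners
a=cv2.resize(p[175:260,180:325],None,fx=5,fy=5,interpolation=2)
q=cv2.resize(s['pixels'][160:245,305:410],None,fx=5,fy=5,interpolation=2)[:, :]
o=np.zeros((425*1+0,725,3),np.uint8);o[:]=a
cv2.imwrite('pics/c1.png',o[:,:,::-1]);cv2.imwrite('pics/c2.png',q[:,:,::-1])
E
```

```text
level px ((391.2892150878906, 212.25836181640625), (11.002336502075195, 57.141170501708984), 30.465543746948242)
level box [[0.4886, -0.2146, 0.036], [0.6052, -0.2834, 0.036], [0.5921, -0.3055, 0.036], [0.4759, -0.2365, 0.036]] [ 0.5405 -0.26    0.036 ]
vial ((387.4615783691406, 219.1923370361328), (4.2171807289123535, 10.791021347045898), 29.744882583618164) [[ 0.5237 -0.2507  0.036 ]]
screw ((201.97694396972656, 218.81539916992188), (6.077702045440674, 21.83011245727539), 82.87498474121094)
[[0.5164, 0.1872, 0.112], [0.5227, 0.1404, 0.112], [0.5096, 0.1383, 0.112], [0.5033, 0.185, 0.112]] [0.513  0.1627 0.112 ]
```

View pics/c1.png

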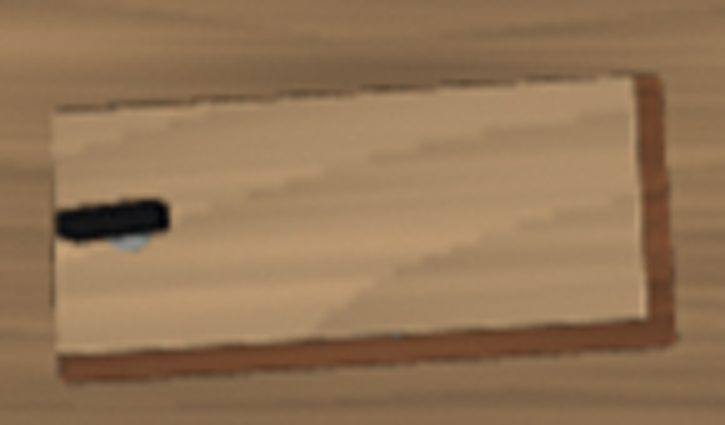

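View pics/c2.png

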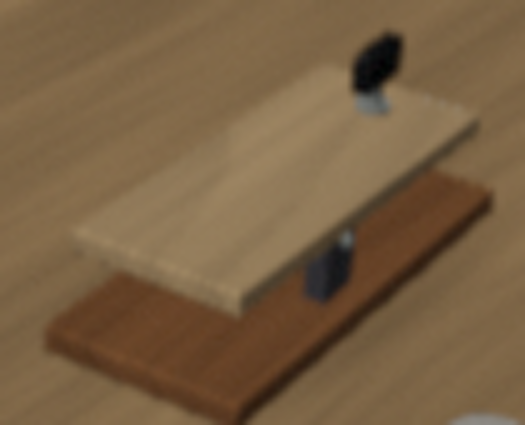

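The crops give the shelf's top corners, roughly (191,197), (307,190), (310,239) and (191,246) in the full image. The screw bar lies almost along the shelf. Next I move above the left-most level.

Request:
step_arm([
  [-0.018, -0.02, 0],
  [-0.018, -0.02, 0],
  [-0.018, -0.02, 0],
  [-0.018, -0.02, 0],
  [-0.018, -0.02, 0],
  [-0.018, -0.02, 0],
  [-0.018, -0.02, 0],
  [-0.018, -0.02, 0],
], claw=[-1, -1, -1, -1, -1, -1, -1, -1], twist=[0, 0, 0, 0, 0, 0, 0, 0])

```text
clock: 0.77
ee_pos: [0.2219, 0.3223, 0.231]
tool_rot: [-3.141, -0.0, 2.917]
ft_force: [0.6, 0.5, 0.9]
finger_gap: 0.0852
```

Request:
step_arm([
  [-0.018, -0.02, 0],
  [-0.018, -0.02, 0],
  [-0.018, -0.02, 0],
  [-0.018, -0.02, 0],
  [-0.018, -0.02, 0],
  [-0.018, -0.02, 0],
  [-0.018, -0.02, 0],
  [-0.018, -0.02, 0],
], claw=[-1, -1, -1, -1, -1, -1, -1, -1], twist=[0, 0, 0, 0, 0, 0, 0, 0])

```text
clock: 1.43
ee_pos: [0.3266, 0.1343, 0.2311]
tool_rot: [-3.142, -0.0, 2.917]
ft_force: [0.6, 0.2, -0.5]
finger_gap: 0.0856
```

Request:
step_arm([
  [-0.018, -0.02, 0],
  [-0.018, -0.02, 0],
  [-0.018, -0.02, 0],
  [-0.018, -0.02, 0],
  [-0.018, -0.02, 0],
  [-0.018, -0.02, 0],
  [-0.018, -0.02, 0],
  [-0.018, -0.02, 0],
], claw=[-1, -1, -1, -1, -1, -1, -1, -1], twist=[0, 0, 0, 0, 0, 0, 0, 0])

```text
clock: 2.1
ee_pos: [0.4314, -0.0538, 0.231]
tool_rot: [3.142, -0.001, 2.916]
ft_force: [0.9, 0.9, -0.1]
finger_gap: 0.0852
```

Request:
step_arm([
  [-0.018, -0.02, 0],
  [-0.018, -0.02, 0],
  [-0.018, -0.02, 0],
  [-0.018, -0.02, 0],
  [-0.018, -0.02, 0],
  [0, 0, 0],
  [0, 0, 0],
  [0, 0, 0],
], claw=[-1, -1, -1, -1, -1, -1, -1, -1], twist=[0, 0, 0, 0, 0, 0.103, 0.103, 0.103])

```text
clock: 2.77
ee_pos: [0.4965, -0.1706, 0.2304]
tool_rot: [-3.141, -0.002, 2.602]
ft_force: [-0.6, 0.2, 0.3]
finger_gap: 0.0855
```

```bash
python3 - <<'E'
from h import *
t=load('top0')
c=onz(t,[(191,196.6),(307,190),(309.6,239),(191,246)],.075);print(c.round(4).tolist())
d=(c[0]+c[3]-c[1]-c[2])/2;L=np.linalg.norm(d);print('len',L,'yaw',np.arctan2(d[1],d[0]),np.linalg.norm(c[0]-c[3]))
u=d/L;e=(c[1]+c[2])/2;print('spot',e+.09*u,'screw',e+.23*u)
im=grab('wrist','w1');s=monitor.get_state();print(s['clock'],s['ee_pos'],s['tool_rot'],s['joint_positions'])
print(proj(im,[[.5405,-.26,.036]]))
E
```

```text
[[0.5669, 0.1986, 0.075], [0.5845, -0.0635, 0.075], [0.4736, -0.0707, 0.075], [0.4556, 0.1936, 0.075]]
len 0.263763350286246 yaw 1.6383356358692172 0.11144145869507284
spot [0.52296446 0.02272987 0.075     ] screw [0.51351614 0.16241068 0.075     ]
2.8167 [ 0.49644713 -0.17029994  0.23057387] [-3.14132374e+00 -1.41084506e-03  2.59755941e+00] [-3.30479051e-01  1.26729623e-01 -4.01080013e-02  1.40539449e+00
  3.62063156e-05  2.13553974e-01]
[[273.49592029 240.45592108]]
```

View pics/w1.png

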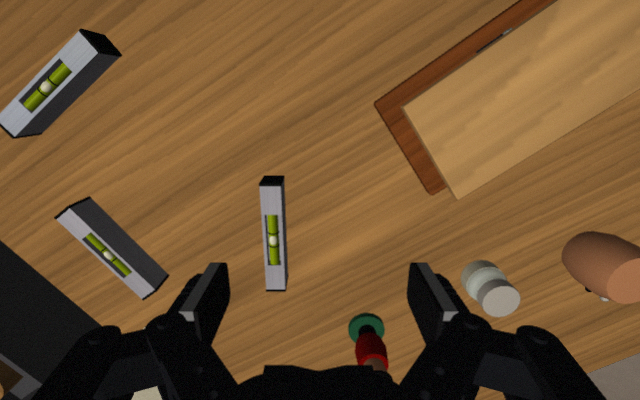

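The wrist view shows the level at (273,240), exactly where the top view predicted, running close to the tool's x. I now work out its exact yaw and the shift needed.

```bash
python3 - <<'E'
from h import *
t=load('w1');p=t['pixels'];hsv=cv2.cvtColor(p,cv2.COLOR_RGB2HSV)
m=((((hsv[...,1]<70)&(hsv[...,2]>100)))|((hsv[...,0]>28)&(hsv[...,0]<50)&(hsv[...,1]>90))).astype(np.uint8)
z=np.zeros_like(m);z[165:300,245:300]=m[165:300,245:300];z=cv2.morphologyEx(z,cv2.MORPH_CLOSE,np.ones((5,5)))
c=max(cv2.findContours(z,0,2)[0],key=cv2.contourArea);r=cv2.minAreaRect(c);print(r)
b=onz(t,cv2.boxPoints(r),.036);print(b.round(4).tolist(),b.mean(0))
i=np.linalg.norm(b[0]-b[1])>np.linalg.norm(b[1]-b[2]);d=(b[0]-b[1]) if i else b[1]-b[2];print(np.linalg.norm(b[0]-b[1]),np.linalg.norm(b[1]-b[2]));yaw=np.arctan2(d[1],d[0])%np.pi
s=monitor.get_state();D=b.mean(0)-s['ee_pos'];y=s['tool_rot'][2]
print(yaw,'twist',y-yaw,'dxyz tool',R(s['tool_rot']).T@D)
E
```

```text
((272.3362121582031, 233.2155303955078), (114.27306365966797, 21.198650360107422), 86.633544921875)
[[0.4671, -0.2311, 0.036], [0.4779, -0.2103, 0.036], [0.6057, -0.2842, 0.036], [0.5936, -0.308, 0.036]] [ 0.53608134 -0.2584095   0.036     ]
0.023471494709671945 0.14762018436737867
2.6176524202683584 twist -0.020093008047449512 dxyz tool [-0.07979131 -0.05482239  0.19447624]
```

Request:
step_arm([
  [-0.021, -0.0136, 0],
  [-0.021, -0.0136, 0],
  [-0.021, -0.0136, 0],
  [-0.021, -0.0136, 0],
  [0, 0, 0.03],
  [0, 0, 0.03],
  [0, 0, 0.03],
  [0, 0, 0.03],
], claw=[-1, -1, -1, -1, -1, -1, -1, -1], twist=[-0.02, 0, 0, 0, 0, 0, 0, 0])

```text
clock: 3.48
ee_pos: [0.5423, -0.2589, 0.1096]
tool_rot: [-3.142, -0.0, 2.63]
ft_force: [0.3, -0.4, -0.4]
finger_gap: 0.0853
```

Request:
step_arm([
  [0, 0, 0.03],
  [0, 0, 0.025],
  [0, 0, 0.02],
  [0, 0, 0.015],
  [0, 0, 0.008],
  [0, 0, 0.004],
  [0, 0, 0],
  [0, 0, 0],
], claw=[-1, -1, -1, -1, -1, -1, -1, -1], twist=[0, 0, 0, 0, 0, 0, 0, 0])

```text
clock: 4.15
ee_pos: [0.543, -0.2591, 0.0101]
tool_rot: [3.142, 0.001, 2.628]
ft_force: [-0.6, 0.2, -0.5]
finger_gap: 0.0852
```

Request:
step_arm([
  [0, 0, 0],
  [0, 0, 0],
  [0, 0, 0],
  [0, 0, 0],
  [0, 0, 0],
  [0, 0, 0],
  [0, 0, 0],
  [0, 0, 0],
], claw=[0.3, 0.6, 1, 1, 1, 1, 1, 1], twist=[0, 0, 0, 0, 0, 0, 0, 0], grip_force=25)

```text
clock: 4.82
ee_pos: [0.5428, -0.2591, 0.0098]
tool_rot: [-3.141, 0.001, 2.628]
ft_force: [-0.6, -1.0, 3.7]
finger_gap: 0.0237
```

Request:
step_arm([
  [0, 0, -0.006],
  [0, 0, -0.014],
  [0, 0, -0.025],
  [0, 0, -0.025],
  [0, 0, -0.025],
  [0, 0, -0.025],
  [0, 0, -0.025],
  [0, 0, -0.015],
], claw=[1, 1, 1, 1, 1, 1, 1, 1], twist=[0, 0, 0, 0, 0, 0, 0, 0], grip_force=30)

```text
clock: 5.48
ee_pos: [0.5429, -0.2588, 0.1719]
tool_rot: [3.141, 0.002, 2.628]
ft_force: [-0.1, -0.8, -2.8]
finger_gap: 0.0233
```

Request:
step_arm([
  [0.005, 0.008, 0],
  [0.01, 0.015, 0],
  [0.01, 0.015, 0],
  [0.01, 0.015, 0],
  [0.01, 0.015, 0],
  [0.01, 0.015, 0],
  [0.01, 0.015, 0],
  [0.01, 0.015, 0],
], claw=[1, 1, 1, 1, 1, 1, 1, 1], twist=[0, 0, 0, 0, 0, 0, 0, 0])

```text
clock: 6.15
ee_pos: [0.5315, -0.1218, 0.1674]
tool_rot: [-3.141, -0.003, 2.628]
ft_force: [0.3, -0.2, -2.8]
finger_gap: 0.0236
```

Request:
step_arm([
  [0.01, 0.015, 0],
  [0.01, 0.015, 0],
  [0.01, 0.015, 0],
  [0.01, 0.015, 0],
  [0.01, 0.015, 0],
  [0.01, 0.015, 0],
  [0.01, 0.015, 0],
  [0.011, 0.018, 0],
], claw=[1, 1, 1, 1, 1, 1, 1, 1], twist=[0, 0, 0, 0, 0, 0, 0, 0])

```text
clock: 6.82
ee_pos: [0.5212, 0.0245, 0.1675]
tool_rot: [-3.14, -0.003, 2.628]
ft_force: [0.6, 0.1, -2.6]
finger_gap: 0.0236
```

Request:
step_arm([
  [0, 0, 0],
  [0, 0, 0],
  [0, 0, 0],
  [0, 0, 0],
  [0, 0, 0],
  [0, 0, 0],
  [0, 0, 0],
  [0, 0, 0],
], claw=[1, 1, 1, 1, 1, 1, 1, 1], twist=[0.05, 0.11, 0.12, 0.12, 0.12, 0.12, 0.12, 0.12])

```text
clock: 7.48
ee_pos: [0.5214, 0.024, 0.1674]
tool_rot: [-3.139, -0.001, 1.742]
ft_force: [0.3, 0.2, -1.9]
finger_gap: 0.0235
```

Request:
step_arm([
  [0, 0, 0],
  [0, 0, 0],
  [0, 0, 0],
  [0, 0, 0],
  [0, 0, 0],
], claw=[1, 1, 1, 1, 1], twist=[0.08, 0.03, 0, 0, 0])

```text
clock: 7.9
ee_pos: [0.5221, 0.0236, 0.1684]
tool_rot: [-3.14, -0.0, 1.639]
ft_force: [-0.8, -0.7, -2.4]
finger_gap: 0.0235
```

```bash
python3 - <<'E'
from h import *
im=grab('wrist','w2');s=monitor.get_state();print(s)
E
```

```text
{'clock': 7.95, 'joint_positions': array([ 4.49917845e-02,  1.29505841e-01, -1.72357977e-01,  1.27000032e+00,
        1.42628399e-04,  1.54782728e+00]), 'qvel': array([-0.00163181, -0.00230446,  0.00490743,  0.00167985, -0.00163047,
        0.00061453]), 'tau': array([ 4.20355692e-02, -4.47326446e+01,  3.60178041e+01,  1.30109943e-02,
        1.10276492e-02, -3.76000520e-03]), 'ee_pos': array([0.52225559, 0.02355527, 0.16864852]), 'tool_rot': array([-3.14052840e+00, -1.67115019e-04,  1.63875699e+00]), 'ft_force': array([-0.68526477,  0.42741579, -2.2580966 ]), 'ft_torque': array([ 0.04423353,  0.00837212, -0.06882505]), 'finger_gap': 0.02364081112520226}
```

View pics/w2.png

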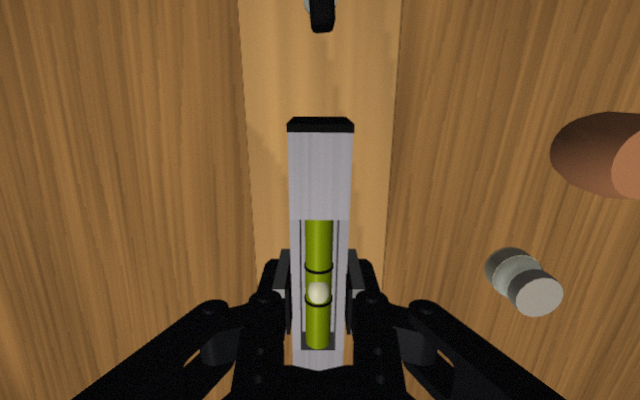

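The wrist view shows the level aligned with the shelf, the screw at (321,10) and the jar and head off to the right. I lower it, slowly near contact.

Request:
step_arm([
  [0, 0, 0.01],
  [0, 0, 0.015],
  [0, 0, 0.015],
  [0, 0, 0.015],
  [0, 0, 0.01],
  [0, 0, 0.005],
  [0, 0, 0.003],
  [0, 0, 0],
], claw=[1, 1, 1, 1, 1, 1, 1, 1], twist=[0, 0, 0, 0, 0, 0, 0, 0])

```text
clock: 8.62
ee_pos: [0.5225, 0.0233, 0.0958]
tool_rot: [-3.141, 0.0, 1.638]
ft_force: [-0.1, 0.4, -2.9]
finger_gap: 0.0236
```

Request:
step_arm([
  [0, 0, 0.0015],
  [0, 0, 0.0015],
  [0, 0, 0.0015],
  [0, 0, 0],
  [0, 0, 0],
], claw=[1, 1, 1, 1, 1], twist=[0, 0, 0, 0, 0])

```text
clock: 9.03
ee_pos: [0.5228, 0.0233, 0.092]
tool_rot: [3.141, 0.0, 1.638]
ft_force: [0.0, -0.8, -2.0]
finger_gap: 0.0236
```

Request:
step_arm([
  [0, 0, 0.001],
  [0, 0, 0.001],
  [0, 0, 0.001],
  [0, 0, 0],
  [0, 0, 0],
], claw=[1, 1, 1, 1, 1], twist=[0, 0, 0, 0, 0])

```text
clock: 9.45
ee_pos: [0.5226, 0.0233, 0.0887]
tool_rot: [-3.141, -0.0, 1.638]
ft_force: [-0.3, -0.1, -3.6]
finger_gap: 0.0238
```

Request:
step_arm([
  [0, 0, 0.001],
  [0, 0, 0.001],
  [0, 0, 0],
  [0, 0, 0],
  [0, 0, 0],
], claw=[1, 1, 1, 1, 1], twist=[0, 0, 0, 0, 0])

```text
clock: 9.87
ee_pos: [0.5227, 0.0233, 0.0868]
tool_rot: [-3.142, -0.0, 1.638]
ft_force: [-0.4, -0.3, -3.2]
finger_gap: 0.0231
```

Request:
step_arm([
  [0, 0, 0.001],
  [0, 0, 0],
  [0, 0, 0],
  [0, 0, 0],
], claw=[1, 1, 1, 1], twist=[0, 0, 0, 0])

```text
clock: 10.2
ee_pos: [0.5227, 0.0234, 0.086]
tool_rot: [3.141, -0.0, 1.638]
ft_force: [-2.0, 1.0, 0.9]
finger_gap: 0.0238
```

Request:
step_arm([
  [0, 0, 0.001],
  [0, 0, 0],
  [0, 0, 0],
  [0, 0, 0],
], claw=[1, 1, 1, 1], twist=[0, 0, 0, 0])

```text
clock: 10.53
ee_pos: [0.5229, 0.0235, 0.0853]
tool_rot: [3.141, -0.0, 1.638]
ft_force: [-2.4, 2.4, 5.1]
finger_gap: 0.0234
```

Request:
step_arm([
  [0, 0, 0.0006],
  [0, 0, 0],
  [0, 0, 0],
  [0, 0, 0],
], claw=[1, 1, 1, 1], twist=[0, 0, 0, 0], grip_force=20)

```text
clock: 10.87
ee_pos: [0.5229, 0.0235, 0.0852]
tool_rot: [3.141, -0.0, 1.638]
ft_force: [-4.3, 1.8, 9.3]
finger_gap: 0.0239
```

```bash
python3 - <<'E'
from h import *
im=grab('wrist','w3');im=grab('scene','s3');s=monitor.get_state();print(s['ft_force'],s['ft_torque'],s['ee_pos'])
a=cv2.resize(im['pixels'][130:250,290:430],None,fx=4,fy=4,interpolation=2);b=cv2.resize(load('w3')['pixels'],(300,188))
o=np.zeros((480+188,560,3),np.uint8)[:600];o[:412]=a[:412];o[412:600,:300]=b;cv2.imwrite('pics/v3.png',o[...,::-1])
E
```

```text
[-3.77060832  2.5885729   9.4935209 ] [ 0.17046859  0.83156227 -0.08437165] [0.52291121 0.02352319 0.08526193]
```

View pics/v3.png

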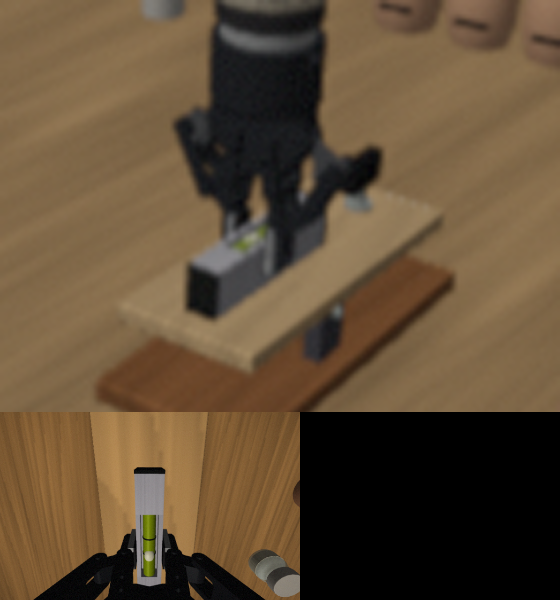

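The level sits flat on the shelf, and the bubble has moved to the end away from the screw. I release and rise.

Request:
step_arm([
  [0, 0, 0],
  [0, 0, 0],
  [0, 0, 0],
  [0, 0, 0],
  [0, 0, 0],
  [0, 0, 0],
  [0, 0, -0.005],
  [0, 0, -0.01],
], claw=[0.4, 0.2, 0.0, -0.2, -0.2, -0.2, -0.2, -0.2], twist=[0, 0, 0, 0, 0, 0, 0, 0])

```text
clock: 11.63
ee_pos: [0.5219, 0.0233, 0.0986]
tool_rot: [-3.139, -0.0, 1.638]
ft_force: [-0.3, 0.7, -0.8]
finger_gap: 0.0515
```

Request:
step_arm([
  [0, 0, -0.015],
  [0, 0, -0.025],
  [0, 0, -0.025],
  [0, 0, -0.025],
  [0, 0, -0.02],
  [0, 0, 0],
  [0, 0, 0],
  [0, 0, 0],
], claw=[-0.2, -0.2, -0.2, -0.2, -0.2, -0.2, -0.2, -0.2], twist=[0, 0, 0, 0, 0, -0.12, -0.12, -0.12])

```text
clock: 12.3
ee_pos: [0.5231, 0.0233, 0.211]
tool_rot: [3.14, 0.001, 2.004]
ft_force: [0.2, -0.1, 0.6]
finger_gap: 0.0513
```

```bash
python3 - <<'E'
from h import *
for n in('wrist','top'):grab(n,n+'4')
s=monitor.get_state();print(s['clock'],s['ee_pos'],s['tool_rot'],s['joint_positions'][5])
print(proj(load('wrist4'),[[.513,.1627,.113],[.523,.0233,.111]]))
E
```

```text
12.4 [0.52287927 0.02332471 0.21032979] [3.14040097e+00 5.12108601e-04 1.99817669e+00] 1.1880112068411324
[[391.26663029  15.49178824]
 [317.93570904 198.75815392]]
```

View pics/wrist4.png

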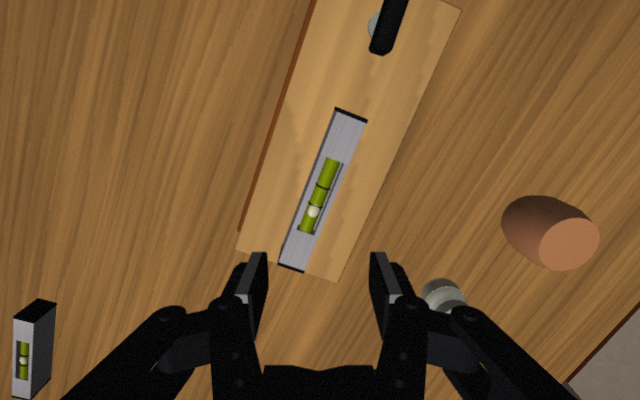

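The level lies on the middle of the shelf with its bubble at (313,212), well off towards the far end. I now swing the wrist the other way, so that a full clockwise turn is available, and go over the screw.

Request:
step_arm([
  [0, 0, 0],
  [0, 0, 0],
  [0, 0, 0],
  [0, 0, 0],
  [0, 0, 0],
  [0, 0, 0],
  [0, 0, 0],
  [0, 0, 0],
], claw=[-0.2, -0.2, -0.2, -0.2, -0.2, -0.2, -0.2, -0.2], twist=[-0.119, -0.119, -0.119, -0.119, -0.119, -0.119, -0.119, -0.119])

```text
clock: 13.07
ee_pos: [0.5227, 0.0233, 0.2097]
tool_rot: [3.142, 0.0, 2.952]
ft_force: [0.3, 0.5, 1.1]
finger_gap: 0.0513
```

Request:
step_arm([
  [0, 0, 0],
  [0, 0, 0],
  [0, 0, 0],
  [0, 0, 0],
  [0, 0, 0],
  [0, 0, 0],
  [0, 0, 0],
  [0, 0, 0],
], claw=[-0.2, -0.2, -0.2, -0.2, -0.2, -0.2, -0.2, -0.2], twist=[-0.119, -0.119, -0.119, -0.119, -0.119, -0.119, -0.119, -0.119])

```text
clock: 13.73
ee_pos: [0.5227, 0.0233, 0.2098]
tool_rot: [-3.141, 0.0, -2.379]
ft_force: [-0.2, 1.2, -0.6]
finger_gap: 0.0517
```

Request:
step_arm([
  [0, 0, 0],
  [0, 0, 0],
  [0, 0, 0],
  [0, 0, 0],
  [0, 0, 0],
  [0, 0, 0],
  [0, 0, 0],
  [0, 0, 0],
], claw=[-0.2, -0.2, -0.2, -0.2, -0.2, -0.2, -0.2, -0.2], twist=[-0.119, -0.119, -0.119, -0.119, -0.119, -0.119, -0.119, -0.119])

```text
clock: 14.4
ee_pos: [0.5227, 0.0233, 0.2097]
tool_rot: [-3.141, -0.0, -1.428]
ft_force: [-0.3, 0.3, -0.6]
finger_gap: 0.0511
```

Request:
step_arm([
  [-0.02, -0.001, 0],
  [-0.025, -0.002, 0],
  [-0.03, -0.002, 0],
  [-0.03, -0.002, 0],
  [-0.024, -0.001, 0],
  [-0.01, -0.001, 0],
  [0, 0, 0],
  [0, 0, 0],
], claw=[-0.2, -0.2, -0.2, -0.2, -0.2, -0.2, -0.2, -0.2], twist=[0, 0, 0, 0, 0, 0, 0, 0])

```text
clock: 15.07
ee_pos: [0.512, 0.1621, 0.2094]
tool_rot: [-3.142, -0.001, -1.43]
ft_force: [-0.8, -0.9, 0.1]
finger_gap: 0.0513
```

```bash
python3 - <<'E'
from h import *
im=grab('wrist','w5')
s=monitor.get_state();print(s['clock'],s['ee_pos'],s['tool_rot'],s['joint_positions'][5])
print(proj(im,[[.513,.1627,.113]]),proj(im,[s['ee_pos']]))
p=im['pixels'];k=(p.max(2)<45).astype(np.uint8)
E
```

```text
15.1167 [0.51206407 0.16153149 0.20936439] [-3.14158230e+00 -5.56828006e-04 -1.43071871e+00] -1.4049990176606761
[[317.2582074  204.59537049]] [[318.7656835  266.07952966]]
```

View pics/w5.png

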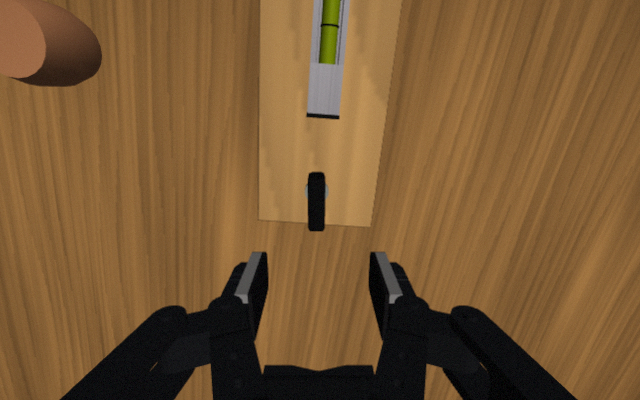

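The bar spans (317,172) to (317,231), centred between the fingers and aligned with them. I descend and grip.

Request:
step_arm([
  [0, 0, 0.02],
  [0, 0, 0.025],
  [0, 0, 0.025],
  [0, 0, 0.02],
  [0, 0, 0.015],
  [0, 0, 0.01],
  [0, 0, 0.008],
  [0, 0, 0],
], claw=[-0.2, -0.2, -0.2, -0.2, -0.2, -0.2, -0.2, -0.2], twist=[0, 0, 0, 0, 0, 0, 0, 0])

```text
clock: 15.78
ee_pos: [0.5115, 0.1612, 0.085]
tool_rot: [3.14, -0.0, -1.431]
ft_force: [-0.5, -0.2, -0.6]
finger_gap: 0.0513
```

Request:
step_arm([
  [0, 0, 0],
  [0, 0, 0],
  [0, 0, 0],
  [0, 0, 0],
  [0, 0, 0],
  [0, 0, 0],
], claw=[0.3, 0.6, 1, 1, 1, 1], twist=[0, 0, 0, 0, 0, 0], grip_force=40)

```text
clock: 16.28
ee_pos: [0.5135, 0.1625, 0.0875]
tool_rot: [-3.138, 0.0, -1.43]
ft_force: [4.3, -0.6, 5.2]
finger_gap: 0.0132
```

Request:
step_arm([
  [0, 0, 0],
  [0, 0, -0.0001],
  [0, 0, -0.0001],
  [0, 0, -0.0001],
  [0, 0, -0.0001],
  [0, 0, -0.0001],
  [0, 0, -0.0001],
  [0, 0, -0.0001],
], claw=[1, 1, 1, 1, 1, 1, 1, 1], twist=[0.05, 0.08, 0.08, 0.08, 0.08, 0.08, 0.08, 0.08])

```text
clock: 16.95
ee_pos: [0.5121, 0.1625, 0.0883]
tool_rot: [-3.141, 0.001, -2.043]
ft_force: [-3.1, -0.7, 10.3]
finger_gap: 0.0131
```

```bash
cat > bub.py <<'E'
from h import *
def bub(n,name,box):
    im=grab(n,name);x0,x1,y0,y1=box;p=im['pixels'];h=cv2.cvtColor(p,cv2.COLOR_RGB2HSV)
    g=((h[...,0]>28)&(h[...,0]<50)&(h[...,1]>110)&(h[...,2]>50))
    z=np.zeros_like(g);z[y0:y1,x0:x1]=1;g&=z
    pts=np.argwhere(g)[:,::-1]
    # near-white inside hull of the green
    hull=cv2.convexHull(pts.astype(np.int32));m=np.zeros(g.shape,np.uint8);cv2.fillConvexPoly(m,hull,1)
    w=(m>0)*np.clip(p[...,2].astype(float)-80,0,None)
    v,u=np.nonzero(w);ww=w[v,u];b=(np.c_[u,v]*ww[:,None]).sum(0)/ww.sum()
    r=cv2.minAreaRect(hull);c=np.array(r[0])
    P=onz(im,[b,c],.107);a=np.array([-.0675,.9977,0])
    print(n,'bubble px',b,'mid',c,r[1],'off toward screw mm',1000*(P[0]-P[1])@a, ww.sum())
    return im
E
python3 - <<'E'
from bub import *
s=monitor.get_state();print(s['clock'],s['ee_pos'],s['tool_rot'],s['ft_force'],s['ft_torque'])
im=bub('top','t6',(230,300,190,245));bub('scene','s6',(330,400,170,215))
a=cv2.resize(im['pixels'][180:260,180:325],None,fx=4,fy=4,interpolation=2)
b=cv2.resize(load('s6')['pixels'][160:225,310:410],None,fx=4,fy=4,interpolation=2)
o=np.zeros((580,580,3),np.uint8);o[:320]=a;o[320:580,:400]=b;cv2.imwrite('pics/v6.png',o[...,::-1])
E
```

```text
16.95 [0.51205933 0.16249077 0.08833763] [-3.14106818e+00  1.28652959e-03 -2.04275359e+00] [-3.11231685 -0.65619908 10.25588861] [0.02072049 0.22477012 0.0967028 ]
top bubble px [270.77880435 214.59945652] mid [265.49224854 214.87548828] (4.054588794708252, 29.193038940429688) off toward screw mm -11.553548956828763 1840.0
scene bubble px [352.47593583 189.31550802] mid [354.5769043  188.11538696] (1.386750340461731, 12.480753898620605) off toward screw mm -9.257720931825384 187.0
```

View pics/v6.png

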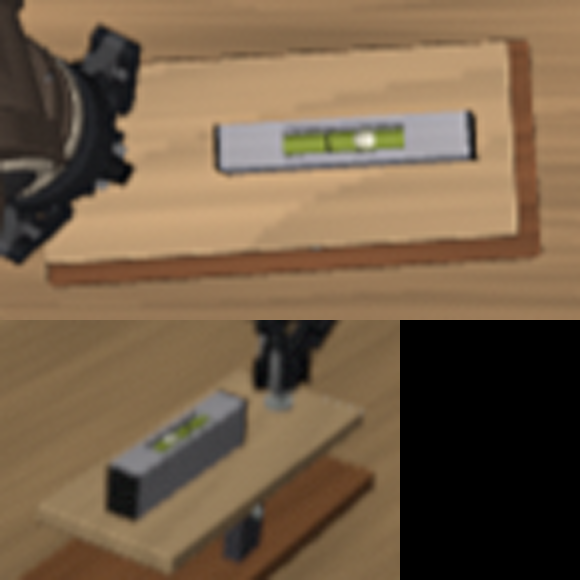

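The top view shows the bubble 11–12 mm to the far side of the middle, and the screw is turning with the grip. I continue clockwise.

Request:
step_arm([
  [0, 0, -0.0004],
  [0, 0, -0.0004],
  [0, 0, -0.0004],
  [0, 0, -0.0004],
  [0, 0, -0.0004],
  [0, 0, -0.0004],
  [0, 0, -0.0004],
  [0, 0, -0.0004],
], claw=[1, 1, 1, 1, 1, 1, 1, 1], twist=[0.08, 0.08, 0.08, 0.08, 0.08, 0.08, 0.08, 0.04])

```text
clock: 17.72
ee_pos: [0.5107, 0.1632, 0.0893]
tool_rot: [3.139, -0.001, -2.642]
ft_force: [-0.4, 4.9, -6.0]
finger_gap: 0.0132
```

Request:
step_arm([
  [0, 0, 0],
  [0, 0, 0],
  [0, 0, 0],
  [0, 0, 0],
  [0, 0, 0],
  [0, 0, 0],
  [0, 0, 0],
  [0, 0, 0],
], claw=[1, 1, 1, 1, 1, 1, 1, 1], twist=[0, 0, 0, 0, 0, 0, 0, 0])

```text
clock: 18.38
ee_pos: [0.5108, 0.1632, 0.0893]
tool_rot: [3.139, -0.001, -2.637]
ft_force: [-2.6, 4.9, -4.5]
finger_gap: 0.0133
```

Request:
step_arm([
  [0, 0, 0],
  [0, 0, 0],
  [0, 0, 0],
  [0, 0, 0],
  [0, 0, 0],
  [0, 0, 0],
  [0, 0, 0],
  [0, 0, 0],
], claw=[1, 1, 1, 1, 1, 1, 1, 1], twist=[0, 0, 0, 0, 0, 0, 0, 0])

```text
clock: 19.05
ee_pos: [0.5108, 0.1631, 0.0893]
tool_rot: [3.139, -0.001, -2.637]
ft_force: [-2.0, 6.2, -3.2]
finger_gap: 0.0133
```

```bash
python3 - <<'E'
from bub import *
s=monitor.get_state();print(s['clock'],s['ee_pos'],s['tool_rot'],s['ft_force'],s['ft_torque'])
bub('top','t7',(230,300,190,245))
E
```

```text
19.05 [0.51077415 0.16314919 0.08933804] [ 3.13854234e+00 -1.49667365e-03 -2.63708249e+00] [-1.96064154  6.23003846 -3.22964655] [ 1.1551163  -0.03996288 -0.05435197]
top bubble px [267.30773774 214.84878913] mid [265.99029541 214.84436035] (4.054588794708252, 28.19498634338379) off toward screw mm -2.871965092896469 1693.0
```

Request:
step_arm([
  [0, 0, 0],
  [0, 0, 0],
  [0, 0, 0],
  [0, 0, 0],
  [0, 0, 0],
  [0, 0, 0],
  [0, 0, 0],
  [0, 0, 0],
], claw=[1, 1, 1, 1, 1, 1, 1, 1], twist=[0.08, 0.08, 0.08, 0.08, 0.08, 0, 0, 0])

```text
clock: 19.77
ee_pos: [0.5105, 0.164, 0.0899]
tool_rot: [3.137, -0.003, -3.036]
ft_force: [-5.0, 8.9, 0.2]
finger_gap: 0.013
```

Request:
step_arm([
  [0, 0, 0],
  [0, 0, 0],
  [0, 0, 0],
  [0, 0, 0],
  [0, 0, 0],
  [0, 0, 0],
  [0, 0, 0],
  [0, 0, 0],
], claw=[1, 1, 1, 1, 1, 1, 1, 1], twist=[0, 0, 0, 0, 0, 0, 0, 0])

```text
clock: 20.43
ee_pos: [0.5105, 0.164, 0.0899]
tool_rot: [3.137, -0.003, -3.036]
ft_force: [-4.2, 8.5, -0.3]
finger_gap: 0.0132
```

Request:
step_arm([
  [0, 0, 0],
  [0, 0, 0],
  [0, 0, 0],
  [0, 0, 0],
  [0, 0, 0],
  [0, 0, 0],
  [0, 0, 0],
  [0, 0, 0],
], claw=[1, 1, 1, 1, 1, 1, 1, 1], twist=[0, 0, 0, 0, 0, 0, 0, 0])

```text
clock: 21.1
ee_pos: [0.5105, 0.164, 0.0899]
tool_rot: [3.137, -0.003, -3.036]
ft_force: [-4.8, 8.8, -0.6]
finger_gap: 0.0134
```

```bash
python3 - <<'E'
from bub import *
s=monitor.get_state();print(s['clock'],s['ee_pos'],s['tool_rot'],s['ft_force'],s['ft_torque'])
im=bub('top','t8',(230,300,190,245))
a=cv2.resize(im['pixels'][195:230,225:310],None,fx=8,fy=8,interpolation=2);cv2.imwrite('pics/v8.png',a[...,::-1])
E
```

```text
21.1 [0.51045504 0.16403575 0.08988753] [ 3.13737025e+00 -2.64005921e-03 -3.03640508e+00] [-4.84721259  8.84600308 -0.60477799] [ 1.70634877  0.50326457 -0.02541635]
top bubble px [266.36833515 214.83786725] mid [266.01724243 214.79312134] (4.051819801330566, 28.24529266357422) off toward screw mm -0.7611857306672728 1838.0
```

View pics/v8.png

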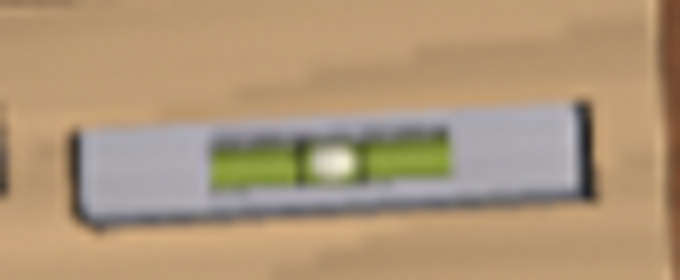

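The bubble sits between the lines (at 303 and 364 in the crop, bubble at 333). I let go of the screw and rise, then check with the load off.

Request:
step_arm([
  [0, 0, 0],
  [0, 0, 0],
  [0, 0, 0],
  [0, 0, 0],
  [0, 0, 0],
  [0, 0, -0.01],
  [0, 0, -0.02],
  [0, 0, -0.025],
], claw=[0.6, 0.5, 0.4, 0.3, 0.2, 0.2, 0.2, 0.2], twist=[0, 0, 0, 0, 0, 0, 0, 0])

```text
clock: 21.82
ee_pos: [0.511, 0.1617, 0.1449]
tool_rot: [-3.141, -0.003, -3.04]
ft_force: [0.0, 0.2, -0.3]
finger_gap: 0.0341
```

Request:
step_arm([
  [0, 0, -0.025],
  [0, 0, -0.01],
  [0, 0, 0],
  [0, 0, 0],
  [0, 0, 0],
  [0, 0, 0],
  [0, 0, 0],
  [0, 0, 0],
], claw=[0.4, 0.7, 1, 1, 1, 1, 1, 1], twist=[0, 0, 0, 0, 0, 0, 0, 0])

```text
clock: 22.48
ee_pos: [0.5116, 0.162, 0.179]
tool_rot: [-3.141, -0.002, -3.039]
ft_force: [-0.2, 0.5, -0.2]
finger_gap: 0.0
```

Request:
step_arm([
  [0, 0, 0],
  [0, 0, 0],
  [0, 0, 0],
  [0, 0, 0],
  [0, 0, 0],
  [0, 0, 0],
  [0, 0, 0],
  [0, 0, 0],
], claw=[1, 1, 1, 1, 1, 1, 1, 1], twist=[0, 0, 0, 0, 0, 0, 0, 0])

```text
clock: 23.15
ee_pos: [0.512, 0.1622, 0.1801]
tool_rot: [3.142, 0.0, -3.039]
ft_force: [0.0, -0.2, -0.2]
finger_gap: -0.0001
```

```bash
python3 - <<'E'
from bub import *
s=monitor.get_state();print(s['clock'],s['ee_pos'],s['tool_rot'],s['ft_force'],s['ft_torque'])
im=bub('top','t9',(230,300,190,245));t8=load('t8')['pixels']
for p in(t8,im['pixels']):print(p[213:217,250:283].mean(0)[:,[0,2]].astype(int).T.tolist())
E
```

```text
23.15 [0.51204028 0.16221906 0.18013199] [ 3.14155646e+00  7.55808571e-05 -3.03937584e+00] [ 0.03938848 -0.20026286 -0.16293573] [-0.02354551  0.01580654  0.04815327]
top bubble px [266.25525867 214.88516202] mid [266. 215.] (4.0, 28.0) off toward screw mm -0.5675382914389445 1759.0
[[169, 136, 121, 121, 123, 126, 124, 124, 125, 127, 129, 119, 84, 117, 163, 187, 199, 207, 190, 129, 98, 122, 131, 131, 131, 131, 131, 132, 132, 131, 132, 152, 167], [174, 110, 64, 62, 65, 69, 64, 63, 63, 64, 65, 61, 42, 68, 134, 163, 173, 179, 151, 86, 46, 54, 59, 60, 60, 60, 61, 61, 61, 60, 65, 128, 166]]
[[164, 133, 123, 122, 121, 124, 126, 123, 123, 125, 128, 117, 83, 116, 162, 185, 196, 205, 188, 128, 97, 121, 129, 129, 129, 129, 129, 130, 130, 130, 131, 150, 165], [168, 107, 69, 64, 64, 68, 69, 64, 62, 63, 65, 60, 41, 67, 133, 161, 172, 177, 150, 84, 46, 54, 59, 59, 59, 59, 60, 60, 60, 59, 64, 127, 164]]
```

```bash
python3 - <<'E'
from h import *
t=load('t9');h=cv2.cvtColor(t['pixels'],cv2.COLOR_RGB2HSV)
m=(((h[...,1]<60)&(h[...,2]>110))|((h[...,0]>28)&(h[...,0]<50)&(h[...,1]>90))).astype(np.uint8);m[:, :228]=0;m[:,305:]=0;m[:195]=0;m[235:]=0
c=max(cv2.findContours(cv2.morphologyEx(m,3,np.ones((3,3))),0,2)[0],key=cv2.contourArea);r=cv2.minAreaRect(c);print(r)
b=onz(t,cv2.boxPoints(r),.1115).mean(0);v=onz(t,[(266,214.9)],.110)[0];print(b,v)
T=np.array([(b[0]+v[0])/2,(b[1]+v[1])/2,0])+.05*np.array([-.0675,.9977,0]);s=monitor.get_state();D=T-s['ee_pos'];print(T,R(s['tool_rot']).T@D)
E
```

```text
((265.8419494628906, 215.0760955810547), (12.441296577453613, 62.12551498413086), 86.90594482421875)
[0.52252747 0.02434435 0.1115    ] [0.52305377 0.02421752 0.11      ]
[0.51941562 0.07416594 0.        ] [ 0.0016661  -0.08833253  0.18012649]
```

Request:
step_arm([
  [0.002, -0.015, 0],
  [0, -0.025, 0],
  [0, -0.025, 0],
  [0, -0.015, 0],
  [0, -0.008, 0],
  [0, 0, 0.015],
  [0, 0, 0.015],
  [0, 0, 0.01],
], claw=[1, 1, 1, 1, 1, 1, 1, 1], twist=[0, 0, 0, 0, 0, 0, 0, 0])

```text
clock: 23.87
ee_pos: [0.5188, 0.0744, 0.139]
tool_rot: [3.141, -0.001, -3.04]
ft_force: [-0.5, 0.2, 0.9]
finger_gap: -0.0002
```

Request:
step_arm([
  [0, 0, 0.01],
  [0, 0, 0.006],
  [0, 0, 0.003],
  [0, 0, 0.002],
  [0, 0, 0.001],
  [0, 0, 0.001],
  [0, 0, 0],
  [0, 0, 0],
], claw=[1, 1, 1, 1, 1, 1, 1, 1], twist=[0, 0, 0, 0, 0, 0, 0, 0])

```text
clock: 24.53
ee_pos: [0.5192, 0.0745, 0.1174]
tool_rot: [3.142, 0.001, -3.039]
ft_force: [0.1, 0.2, -0.2]
finger_gap: 0.0
```

Request:
step_arm([
  [0, 0, 0.001],
  [0, 0, 0],
  [0, 0, 0.001],
  [0, 0, 0],
  [0, 0, 0.001],
  [0, 0, 0],
  [0, 0, 0],
  [0, 0, 0],
], claw=[1, 1, 1, 1, 1, 1, 1, 1], twist=[0, 0, 0, 0, 0, 0, 0, 0])

```text
clock: 25.2
ee_pos: [0.519, 0.0744, 0.1141]
tool_rot: [-3.142, -0.0, -3.039]
ft_force: [-0.2, 0.3, 0.3]
finger_gap: -0.0002
```

Request:
step_arm([
  [0, 0, 0.001],
  [0, 0, 0],
  [0, 0, 0],
  [0, 0, 0],
], claw=[1, 1, 1, 1], twist=[0, 0, 0, 0])

```text
clock: 25.53
ee_pos: [0.519, 0.0745, 0.1131]
tool_rot: [3.142, -0.0, -3.039]
ft_force: [0.3, 0.6, 0.3]
finger_gap: -0.0004
```

Request:
step_arm([
  [0, 0, 0.0007],
  [0, 0, 0],
  [0, 0, 0],
  [0, 0, 0],
], claw=[1, 1, 1, 1], twist=[0, 0, 0, 0])

```text
clock: 25.87
ee_pos: [0.519, 0.0745, 0.1124]
tool_rot: [3.142, 0.0, -3.039]
ft_force: [0.9, 0.5, 0.7]
finger_gap: -0.0001
```

Request:
step_arm([
  [0, 0, 0.0007],
  [0, 0, 0],
  [0, 0, 0],
  [0, 0, 0],
], claw=[1, 1, 1, 1], twist=[0, 0, 0, 0])

```text
clock: 26.2
ee_pos: [0.519, 0.0745, 0.1117]
tool_rot: [3.142, -0.0, -3.039]
ft_force: [-0.2, 0.3, -0.5]
finger_gap: -0.0
```

Request:
step_arm([
  [0, 0, 0.0007],
  [0, 0, 0],
  [0, 0, 0],
  [0, 0, 0],
], claw=[1, 1, 1, 1], twist=[0, 0, 0, 0])

```text
clock: 26.53
ee_pos: [0.5191, 0.0745, 0.1111]
tool_rot: [3.142, 0.0, -3.039]
ft_force: [-0.0, -0.0, 0.1]
finger_gap: 0.0003
```

Request:
step_arm([
  [0, 0, 0.0007],
  [0, 0, 0],
  [0, 0, 0],
  [0, 0, 0],
], claw=[1, 1, 1, 1], twist=[0, 0, 0, 0])

```text
clock: 26.87
ee_pos: [0.5191, 0.0744, 0.111]
tool_rot: [3.142, 0.001, -3.039]
ft_force: [-2.0, -0.4, 5.8]
finger_gap: 0.0002
```

Request:
step_arm([
  [0, 0, 0.0005],
  [0, 0, 0],
  [0, 0, 0],
  [0, 0, 0],
], claw=[1, 1, 1, 1], twist=[0, 0, 0, 0])

```text
clock: 27.2
ee_pos: [0.5192, 0.0745, 0.111]
tool_rot: [3.142, 0.001, -3.039]
ft_force: [-2.6, 0.1, 7.9]
finger_gap: -0.0001
```

Request:
step_arm([
  [0.0003, 0, 0.0003],
  [0, 0, 0],
  [0, 0, 0],
  [0, 0, 0],
  [0, 0, 0],
  [0, 0, 0],
  [0, 0, 0],
  [0, 0, 0],
], claw=[1, 1, 1, 1, 1, 1, 1, 1], twist=[0, 0, 0, 0, 0, 0, 0, 0])

```text
clock: 27.87
ee_pos: [0.5192, 0.0745, 0.111]
tool_rot: [3.142, 0.002, -3.039]
ft_force: [-1.7, 0.2, 9.6]
finger_gap: 0.0003
```

Request:
step_arm([
  [0, 0, 0],
  [0, 0, 0],
  [0, 0, 0],
  [0, 0, 0],
  [0, 0, 0],
  [0, 0, 0],
  [0, 0, 0],
  [0, 0, 0],
], claw=[1, 1, 1, 1, 1, 1, 1, 1], twist=[0, 0, 0, 0, 0, 0, 0, 0])

```text
clock: 28.53
ee_pos: [0.5191, 0.0745, 0.111]
tool_rot: [3.142, 0.002, -3.039]
ft_force: [-2.8, -0.3, 9.7]
finger_gap: -0.0
```

```bash
python3 - <<'E'
from bub import *
s=monitor.get_state();print(s['clock'],s['ee_pos'],s['ft_force'])
im=bub('top','t10',(240,300,190,245));bub('scene','s10',(330,400,165,215))
print(im['pixels'][213:217,250:283].mean(0)[:,[0,2]].astype(int).T.tolist())
a=cv2.resize(im['pixels'][180:260,180:325],None,fx=4,fy=4,interpolation=2)
b=cv2.resize(load('s10')['pixels'][160:225,310:410],None,fx=4,fy=4,interpolation=2)
o=np.zeros((580,580,3),np.uint8);o[:320]=a;o[320:580,:400]=b;cv2.imwrite('pics/v10.png',o[...,::-1])
E
```

```text
28.5333 [0.51914112 0.07449344 0.110989  ] [-2.76858163 -0.29821874  9.66230165]
top bubble px [267.2524377  215.64897075] mid [269.00973511 214.65563965] (4.054588794708252, 22.2690486907959) off toward screw mm 3.927661617052114 923.0
scene bubble px [354.13716814 188.44247788] mid [354.65380859 188.23075867] (1.6641000509262085, 12.480753898620605) off toward screw mm -1.8865308375386567 226.0
[[25, 23, 23, 23, 21, 18, 16, 26, 64, 72, 46, 31, 28, 46, 69, 80, 110, 146, 180, 134, 101, 124, 134, 134, 134, 133, 133, 135, 135, 134, 135, 155, 170], [27, 25, 26, 25, 25, 21, 18, 28, 65, 71, 42, 22, 22, 32, 59, 74, 99, 126, 141, 89, 49, 56, 61, 61, 61, 61, 62, 62, 62, 61, 67, 131, 169]]
```

View pics/v10.png

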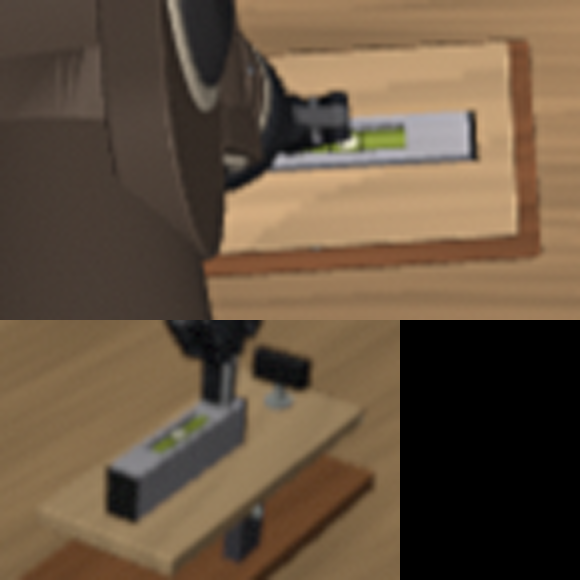

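The press reads 9.7 N. In the top view, the bubble's right edge against the right-hand line (column 268–270) is the same as before pressing, and the scene view shows it between the lines. I hand the job in.

```bash
python3 -c "
from h import *
print(ticket.sign_off()); s=monitor.get_state(); print(s['clock'],s['ft_force'])"
```

```text
the job is handed in; nothing more can be done
None
the job is handed in; nothing more can be done
```

The job is done and handed in at about 28.6 s, with the arm still pressing on the level.

- **Placing:** I took the left-most level and laid it lengthways on the clear part of the shelf. It sits within a few millimetres of the spot. I lowered it slowly onto the shelf before letting go.
- **Levelling:** I turned the screw about 1.6 rad clockwise. With the arm off the shelf, the bubble measured about 0.6 mm from the middle, against a limit of 3.5 mm.
- **Pressing:** I pressed the level's screw-side end with the fingers shut. The last reading was 9.7 N down, with about 2.8 N of sideways force left over.
- **Last checks:** These two disagreed.
  - **Top view:** The gripper hid part of the vial, so the automatic figure of +3.9 mm is not valid. The bubble's visible edge had not moved against its line since before pressing.
  - **Scene view:** This coarser view put the bubble about 1.9 mm from the middle, between the lines.
- **Head, jar and figure:** The arm's path kept clear of them and I saw no contact, but I took no separate measurement of them at the end.

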